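# Lever open a flush case cover with a pry blade

### The job

Take the flat pry blade from its leaning rest, put its tip through the notch at the front of the grey case's flush metal cover and lever the cover up with the blade, then swing it right up until it stands open. Then put the pry blade back in its rest, tip down and lying in the channel as you found it, and let go. Do not knock over or shift the small bottle in front of the block heater or the beaker between the heater and the bag sealer.

Things in the scene. Friction and masses are not known exactly. Their poses are not given: they have to be found in the camera images.
- pry_blade: Loose flat pry blade, 190 mm, 85 g: black grip 24 wide x 13 thick, steel blade 22 wide (last 12 mm: 17) x 3 thick. Origin in the grip, mid-thickness. x runs along the tool to the tip: grip from x = -36 to +44 mm, ferrule to +52, tip at +154. y across the width, z normal to the flat. Starts in the rest's channel, tip down, grip up and free all round, z up and out of the channel.
- blade_tip (a point): Tip of the pry blade (middle of its end).
- handle_end (a point): Free end of the pry blade's grip (middle of the end face).
- rest: Fixed tool rest: dark base 125 x 70 x 8 mm and an open aluminium channel leaning 35 degrees from vertical. Origin under the base (2 mm off its middle), z up. Going up, the channel leans to -x, so a blade in it points down and to +x. Channel floor 36 mm wide between walls 14 mm high, 102 mm long above the foot stop, open to +x/up and at the top. Left or right on the bench.
- rest_tip_seat (a point): Where the tip of the blade lies when the tool is in the rest (at the foot stop).
- rest_end_seat (a point): Where the free end of the grip lies when the tool is in the rest. Between the left and right places stand a block heater 0.12 m high and a bag sealer whose raised arm reaches 0.2 m above the bench: carry the tool over them.
- case: Fixed grey instrument case, 116 (x, front to back) x 140 (y) x 60 mm high, on the other side of the bench from the rest. Origin under its middle, front faces its -x, z up. Front and rear walls 8 mm thick; the inside is free from 30 mm above the bench up to the cover.
- notch (a point): Centre of the notch's mouth, on the case's top, 60 mm above the bench. Opening 52 mm wide (y) and 18 mm long (x: from the front wall's inner face at x = -50 mm in the case to the cover's edge at x = -32 mm). Under the 5 mm thick cover it is open to the inside, so a blade tilted with its tip to the rear reaches under the cover's edge.
- cover_edge (a point): Middle of the lower corner of the cover's front edge at the notch; moves with the cover. 80 mm from the hinge line. The blade bears here.
- cover_hinge (a point): Middle of the cover's hinge line, 48 mm behind the case's middle and 57.5 mm above the bench (half way through the cover's thickness); the line runs along the case's y.
- cover (a joint): Opening angle (rad) of the flat aluminium cover, 124 mm wide, 5 mm thick, reaching 97 mm forward of the hinge beside the notch. 0 = shut, flush with the case's top; grows as it swings up and back; stop at 1.83. Starts shut or up to 0.03 open. Stiff hinge: about 3 N at the notch's edge moves it, and it stays where it is left.
- bottle_small: Small white bottle with a screw cap, 40 mm across, 75 mm high, loose, in front of the block heater. Origin under its middle. To be left alone.
- beaker: Clear beaker, 54 mm across, 70 mm high, loose, between the block heater and the bag sealer. Origin under its middle. To be left alone.
Not all that is in view belongs to the job. Leave any blue look-alike of the rest alone.

How it is judged:
By the outcome, as a careful person would: the job done as asked, in the order asked, and still so for the second after the job is handed in, with the robot touching nothing.
It also fails if it takes over 72 s, if anything falls off the work surface, if the arm or the gripper's body presses on something with over 40 N, if the wrist force passes 120 N, or if a joint passes its speed limit or range.

### The arm

A 6-joint arm with a two-finger parallel gripper is mounted at the origin on a cart in front of the work surface, level with it; the furniture and walls round the work are solid. World frame = base frame: x ahead of the robot, y to its left, z up, the work surface at z = 0. Lengths are in m, angles in rad, forces in N, time in s.
With the tool pointing down it reaches from about 0.35 to 0.85 m from the base axis. Payload 8.1 kg.
Tool frame: the origin (TCP) lies at the very end of the fingers, on their centre line; the grasp point (between the pads) lies robot.hold_point_z behind it (robot.hold_point_z is the distance from the TCP to the grasp point, in m); z points along the fingers, y is the direction in which the jaws open and shut (so a half turn about z gives the same grasp; the last joint's range is limited). The gripper opens to 93 mm and grips with 3 to 60 N. Pads are 15 mm wide; open, the fingers measure 128 mm over their backs; the gripper's body (75 mm by 188 mm) begins 65 mm behind the grasp point.
Start: joints at [1.138, 0.13, 1.488, -0, 1.523, -0.085], TCP at [0.204, 0.564, 0.181] pointing down, gripper open.
Joint ranges: [-2.96, 2.96], [-0.89, 2.26], [0.02, 2.5], [-1.34, 4.48], [0, 2.73], [-2.66, 2.66]. Speed limits (rad/s): [2.39, 2.39, 2.79, 3.14, 3.14, 3.14].

### API

Orientations are given as a rotation vector (axis times angle).
In Python, from plant import robot, cams gives the robot as it stands. The module is installed in compiled form; this text tells all that it offers.
- The arm moves only by the tool step_arm, never from a script. Its argument "deltas" is a list of rows, each an object with "offset": the shift along the tool's x, y, z in cm, a list of three; "roll": the turn about the tool's z in rad. In form: [{"offset": [x, y, z], "roll": roll}, ...]. A call has 1 to 12 rows; each row shifts and turns the commanded pose from where the row before left it, along the tool's axes as they then stand; what a row does not reach is not made up. A row lasts 1/8 s, in which the tool goes at most 62.5 mm and 10.7 degrees, less where a joint would pass 70% of its speed; a pose out of reach is approached as far as the arm can. A call with a gripper value outside its range is refused whole. "fingers" is the finger opening in cm, from 0 to 9.3, set as the call begins (left out, the last holds). The fingers move at their own pace and stop on an object; "grip_force" is the grip in N (left out, the last holds). Time passes only in rows, so rows that do not move let the fingers close. It gives the time, the measured TCP pose, the force and the opening at its end, in the units of the state.
- robot.read_state(): the state, without advancing time (a new reading comes with each control period).
- cams.read_camera(name): name is "scene" or "top"; returns a dict with "pixels" (480x640x3 uint8, red, green, blue), "fx", "fy", "cx", "cy" (pixels), "extrinsics" (4x4, takes a point from world to camera coordinates). Camera axes: x right, y down, z forward; pixel columns grow to the right and rows downward; lengths in m; the calibration is good to about 2 mm. A picture is of the moment at which its call begins. There is no depth.
- robot.close_job(): hands the job in, once; it reports no verdict.
Trained networks look in a picture, given as the dict that the camera call returned (one of the last four; its "shot" number tells which), for a name from the list of things; names that differ only in an ending like _2 or _b are one class to them, and where a whole thing is asked for, a point or a joint stands for the part that bears it (a point fixed in the world has none). Each returns a list of dicts, best first, with "score" (0 to 1); they miss things now and then, are a little off and sometimes report something else, mostly with a low value. They report only what shows in the picture. A call takes as long as a camera call. They do not tell look-alikes from the thing itself.
- cams.boxes_of(picture, thing): "xy" ([column, row] in pixels, amid what is visible of it).
- cams.silhouettes(picture, thing): "mask" (480x640 bool, what is visible of it) and "xy" ([column, row] in pixels, amid what is visible of it).
- cams.pinpoint(picture, thing): "xy" ([column, row] in pixels: a listed point, or the origin of a listed thing).
The state is a dict: "t": time; "q": joint angles; "dq": joint speeds; "joint_torque": joint torques, N m; "tool_pos": TCP position; "orientation": TCP orientation; "force": force on the tool from outside, world axes, zero at the start; "wrist_torque": the same for the moment, N m; "opening": finger opening in m.
Only numpy, scipy, OpenCV 4.12 (cv2) and the standard library are available. Lean on these libraries where they do the work, as an engineer would, in place of code of your own. Each camera call takes 0.05 s, during which the arm holds its last target. There are 200 camera calls.

## Working session

There is one attempt and no reset: what is moved stays moved. The work goes in short steps, Python scripts to look and compute and a tool call to move; the robot and the scene stay as the last step left them, time stands still between calls to the robot, and variables do not carry over. Pictures are saved under pics/ and viewed, about 8 in all and at most 12, crops included, and the job is handed in when it is done.

Besides the shell and the picture viewer there is one more tool, called after "Call:" by a JSON object that holds its "op" and its "data". step_arm: Moves the arm, as the interface text tells. Its arguments: {"type":"object","properties":{"deltas":{"type":"array"},"fingers":{"type":"number"},"grip_force":{"type":"number"}},"required":["deltas"]}

```bash
mkdir -p pics; cat > h.py <<'E'
import numpy as np, cv2
from plant import robot, cams
from scipy.spatial.transform import Rotation as R
def ray(p,xy):
    E=np.array(p["extrinsics"]);d=E[:3,:3].T@np.array([(xy[0]-p["cx"])/p["fx"],(xy[1]-p["cy"])/p["fy"],1]);return -E[:3,:3].T@E[:3,3],d
def atz(p,xy,z):
    o,d=ray(p,xy);return o+d*(z-o[2])/d[2]
def tri(ps,xys):
    A=np.zeros((3,3));b=np.zeros(3);rs=[ray(p,x) for p,x in zip(ps,xys)]
    for o,d in rs:
        d=d/np.linalg.norm(d);M=np.eye(3)-np.outer(d,d);A+=M;b+=M@o
    X=np.linalg.solve(A,b);return X,[round(float(np.linalg.norm(np.cross(X-o,d/np.linalg.norm(d))))*1e3,1) for o,d in rs]
def proj(p,X):
    E=np.array(p["extrinsics"]);c=E[:3,:3]@np.asarray(X)+E[:3,3];return np.array([p["fx"]*c[0]/c[2]+p["cx"],p["fy"]*c[1]/c[2]+p["cy"]])
def snap(n,name):
    p=cams.read_camera(n);cv2.imwrite(f"pics/{name}.png",cv2.cvtColor(p["pixels"],cv2.COLOR_RGB2BGR));return p
E
cat > m.py <<'E'
from h import *
np.set_printoptions(precision=4,suppress=True)
s=snap("scene","s0");t=snap("top","t0")
cv2.imwrite("pics/b0.png",cv2.cvtColor(np.vstack([s["pixels"],t["pixels"]]),cv2.COLOR_RGB2BGR)[:, :])
print("hold",robot.hold_point_z,{k:v for k,v in robot.read_state().items() if k in("t","tool_pos","orientation","force","opening")})
for p in(s,t):
    print(ray(p,(320,240)))
for n in "pry_blade blade_tip handle_end rest rest_tip_seat rest_end_seat case notch cover_edge cover_hinge bottle_small beaker".split():
    r=[cams.pinpoint(p,n) for p in(s,t)]
    for l in r: print(n,[(np.round(d["xy"],1).tolist(),round(d["score"],2)) for d in l[:3]])
    if r[0] and r[1]:
        for a in r[0][:2]:
            for b in r[1][:2]: print("   ",*tri((s,t),(a["xy"],b["xy"])))
E
python3 m.py
```

```text
hold 0.0188 {'t': 0.1, 'tool_pos': array([0.2043, 0.5635, 0.1803]), 'orientation': array([-0.5435, -3.0938,  0.0025]), 'force': array([ 0.5022,  0.3914, -0.2405]), 'opening': 0.09256714300178777}
(array([-0.557 ,  0.9372,  0.7023]), array([ 0.7255, -0.5842, -0.3641]))
(array([0.2218, 0.0898, 1.5023]), array([ 0.2191,  0.0145, -0.9756]))
pry_blade [([222.9, 283.0], 0.51)]
pry_blade [([197.8, 251.4], 0.6)]
    [0.4817 0.4089 0.1471] [4.5, 4.5]
blade_tip []
blade_tip [([216.6, 225.5], 0.52)]
handle_end [([213.2, 314.4], 0.69), ([229.3, 275.5], 0.68)]
handle_end [([199.2, 258.2], 0.64), ([480.8, 257.1], 0.27)]
    [0.4861 0.4318 0.0628] [14.6, 14.6]
    [ 0.6417  0.0045 -0.0252] [342.3, 342.3]
    [0.4614 0.3989 0.1715] [5.4, 5.4]
    [ 0.6286 -0.016   0.078 ] [300.4, 300.4]
rest [([224.1, 325.9], 0.93), ([172.7, 354.0], 0.78)]
rest [([210.9, 247.4], 0.94), ([157.0, 252.9], 0.77), ([191.3, 254.3], 0.74)]
    [0.519  0.4042 0.0064] [0.3, 0.3]
    [0.4514 0.4849 0.0827] [45.6, 45.6]
    [ 0.568   0.4753 -0.0829] [59.1, 59.1]
    [ 0.4996  0.5546 -0.0056] [4.7, 4.7]
rest_tip_seat [([217.0, 
[... 525 characters left out ...]
 [312.0, 312.0]
notch [([411.1, 239.6], 0.84)]
notch [([486.7, 264.3], 0.67), ([491.3, 234.8], 0.44)]
    [ 0.5084 -0.3216  0.0625] [0.2, 0.2]
    [ 0.5742 -0.3586  0.0351] [26.1, 26.1]
cover_edge [([411.5, 239.7], 0.92)]
cover_edge [([488.4, 262.2], 0.9)]
    [ 0.5138 -0.328   0.0588] [1.2, 1.2]
cover_hinge [([396.9, 232.1], 0.7), ([411.5, 238.7], 0.53)]
cover_hinge [([490.6, 236.8], 0.79)]
    [ 0.5809 -0.3298  0.0679] [0.7, 0.7]
    [ 0.5677 -0.3543  0.0414] [25.2, 25.2]
bottle_small [([317.0, 325.9], 0.68)]
bottle_small [([280.6, 304.7], 0.58)]
    [ 0.3774  0.2046 -0.0093] [1.6, 1.6]
beaker [([328.3, 267.1], 0.65)]
beaker [([370.5, 223.5], 0.59)]
    [ 0.6059 -0.0248  0.0178] [4.9, 4.9]
```

View pics/s0.png

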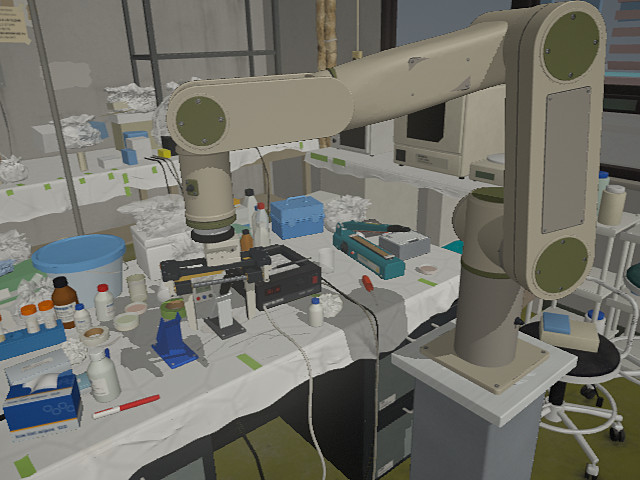

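View pics/t0.png

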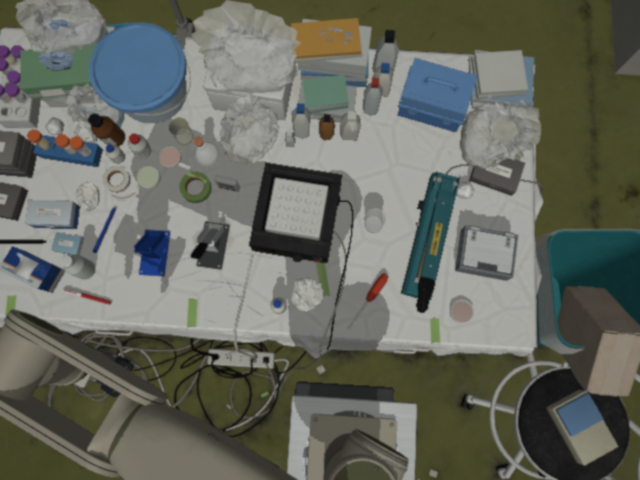

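```bash
cat > m2.py <<'E'
from h import *
np.set_printoptions(precision=4,suppress=True)
s=cams.read_camera("scene");t=cams.read_camera("top")
for z in(.012,.015,.02):print("tip",z,atz(t,(216.6,225.5),z))
for z in(.17,.175):print("end",z,atz(t,(199.2,258.2),z), atz(s,(229.3,275.5),z), atz(t,(194.7,257.4),z))
for n,z in(("rest",.008),("case",.06),("cover_edge",.06),("pry_blade",.1)):
  for q in cams.silhouettes(t,n)[:3]:
    c=max(cv2.findContours(q["mask"].astype(np.uint8),cv2.RETR_EXTERNAL,cv2.CHAIN_APPROX_NONE)[0],key=cv2.contourArea)
    w=np.array([atz(t,x,z)[:2] for x in c[:,0].astype(float)],np.float32)
    r=cv2.minAreaRect((w*1000).astype(np.float32));print(n,round(q["score"],2),q["xy"],r,cv2.boxPoints(r).round(0).tolist())
def crop(p,c,r=40):
    x,y=c;return cv2.resize(p["pixels"][y-r*3//4:y+r*3//4,x-r:x+r],(400,300),interpolation=cv2.INTER_CUBIC)
im=np.vstack([np.hstack([crop(s,(220,310),64),crop(t,(205,245))]),np.hstack([crop(s,(400,242)),crop(t,(485,250))])])
cv2.imwrite("pics/c1.png",cv2.cvtColor(im,cv2.COLOR_RGB2BGR))
E
python3 m2.py
```

```text
tip 0.012 [0.579  0.3937 0.012 ]
tip 0.015 [0.5783 0.3931 0.015 ]
tip 0.02 [0.5771 0.3921 0.02  ]
end 0.17 [0.4584 0.3947 0.17  ] [0.4702 0.4001 0.17  ] [0.4596 0.4056 0.17  ]
end 0.175 [0.4575 0.3935 0.175 ] [0.4605 0.4051 0.175 ] [0.4587 0.4044 0.175 ]
rest 0.84 [156.1, 251.6] ((495.61279296875, 564.3338012695312), (93.08052062988281, 126.58519744873047), 89.22019958496094) [[432.0, 519.0], [558.0, 517.0], [560.0, 610.0], [433.0, 612.0]]
rest 0.61 [215.4, 248.2] ((527.3233032226562, 403.7982177734375), (81.75614929199219, 127.38356018066406), 85.8416748046875) [[461.0, 368.0], [588.0, 358.0], [594.0, 440.0], [467.0, 449.0]]
case 0.59 [486.9, 252.5] ((541.76708984375, -322.533447265625), (150.81787109375, 130.26589965820312), 82.7602310180664) [[468.0, -389.0], [597.0, -406.0], [616.0, -256.0], [487.0, -240.0]]
cover_edge 0.86 [488.7, 246.5] ((545.4251708984375, -329.64031982421875), (127.16989135742188, 97.90211486816406), 83.05064392089844) [[489.0, -387.0], [586.0, -399.0], [602.0, -272.0], [505.0, -261.0]]
pry_blade 0.57 [204.1, 244.4] ((511.4679260253906, 402.7002868652344), (29.420263290405273, 97.38460540771484), 62.278717041015625) [[462.0, 412.0], [548.0, 367.0], [561.0, 393.0], [475.0, 438.0]]
```

View pics/c1.png

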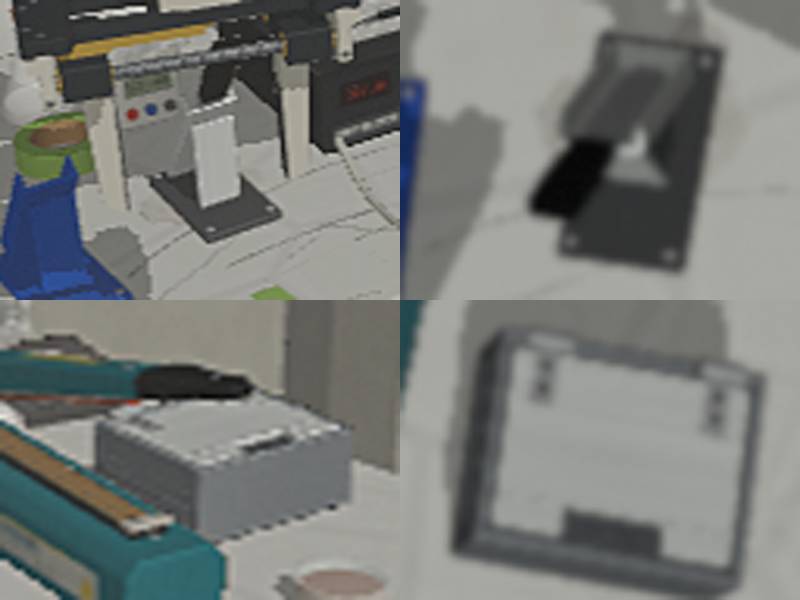

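Call:
{"op": "step_arm", "data": {"deltas": [{"offset": [0, 0, -5], "roll": -0.12}, {"offset": [0, 0, -5], "roll": -0.1}, {"offset": [0, 0, -5], "roll": 0}, {"offset": [0, 0, -5], "roll": 0}, {"offset": [0, 0, -5], "roll": 0}, {"offset": [0, 0, 0], "roll": 0}, {"offset": [0, 0, 0], "roll": 0}]}}

```text
t: 2.48
tool_pos: [0.2045, 0.5642, 0.4306]
orientation: [-0.201, -3.135, 0.0]
force: [0.5, 0.1, -1.2]
opening: 0.0931
```

```bash
cat > m3.py <<'E'
from h import *
from scipy.optimize import least_squares
np.set_printoptions(precision=4,suppress=True)
s=snap("scene","s1");t=snap("top","t1")
def best(p,n,near):
    l=[d for d in cams.pinpoint(p,n) if np.linalg.norm(np.array(d["xy"])-proj(p,near))<18]
    return (np.array(l[0]["xy"]),l[0]["score"]) if l else None
def fit(model,guess,near):
    obs=[]
    for n in near:
        for pn,p in(("s",s),("t",t)):
            b=best(p,n,near[n])
            if b: obs.append((n,pn,p,*b))
    f=lambda u:np.concatenate([(proj(p,model(u)[n])-xy)*np.sqrt(sc) for n,pn,p,xy,sc in obs])
    r=least_squares(f,guess,loss="soft_l1",f_scale=1.5);print("fit",r.x)
    for n,pn,p,xy,sc in obs:print("  ",n,pn,xy.round(1),round(sc,2),"res",(proj(p,model(r.x)[n])-xy).round(1))
    return r.x
c35,s35=np.cos(np.radians(35)),np.sin(np.radians(35))
def toolm(u):
    T=u[:3];d=np.array([-s35*np.cos(u[3]),-s35*np.sin(u[3]),c35])
    return dict(blade_tip=T,rest_tip_seat=T,handle_end=T+.19*d,rest_end_seat=T+.19*d,pry_blade=T+.154*d)
def casem(u):
    f=np.array([np.cos(u[2]),np.sin(u[2]),0]);o=np.array([u[0],u[1],0]);z=np.array([0,0,1])
    return dict(case=o,notch=o-.041*f+.06*z,cover_edge=o-.032*f+.0555*z,cover_hinge=o+.048*f+.0575*z)
g=toolm([.57,.388,.015,-.12]);u=fit(toolm,[.57,.388,.015,-.12],g);print({k:v for k,v in toolm(u).items()})
g=casem([.54,-.325,-.12]);v=fit(casem,[.54,-.325,-.12],g);print(casem(v))
def q(p,c,r):
    x,y=map(int,c);return cv2.resize(p["pixels"][y-r*3//4:y+r*3//4,x-r:x+r],(400,300),interpolation=cv2.INTER_CUBIC)
def mark(p,m):
    p=dict(p);im=p["pixels"].copy()
    for X in m.values():
        a=proj(p,X).round().astype(int);im[a[1],a[0]]=(255,0,255)
    p["pixels"]=im;return p
m=toolm(u);m2=casem(v);rows=[]
for p in(mark(mark(s,m),m2),mark(mark(t,m),m2)): rows.append(np.hstack([q(p,proj(p,m["pry_blade"])+[0,12],40),q(p,proj(p,m2["case"]),40)]))
cv2.imwrite("pics/c2.png",cv2.cvtColor(np.vstack(rows),cv2.COLOR_RGB2BGR))
E
python3 m3.py
```

```text
fit [ 0.5714  0.3969  0.0199 -0.0578]
   blade_tip t [216.  223.9] 0.62 res [-1.4  3.5]
   rest_tip_seat s [215.6 313.1] 0.82 res [0.9 0.1]
   handle_end s [230.5 273.1] 0.67 res [-1.   1.7]
   handle_end t [195.5 255.3] 0.8 res [-0.2  0.5]
   rest_end_seat t [193.2 257.9] 0.67 res [ 2.1 -2.1]
   pry_blade s [223.7 284.3] 0.65 res [ 3.1 -1.6]
   pry_blade t [202.8 253.8] 0.6 res [-3.5 -3.9]
{'blade_tip': array([0.5714, 0.3969, 0.0199]), 'rest_tip_seat': array([0.5714, 0.3969, 0.0199]), 'handle_end': array([0.4626, 0.4032, 0.1756]), 'rest_end_seat': array([0.4626, 0.4032, 0.1756]), 'pry_blade': array([0.4832, 0.402 , 0.1461])}
fit [ 0.5447 -0.328  -0.0964]
   case s [407.6 252.3] 0.83 res [-3.8  0.6]
   case t [483.5 257.5] 0.78 res [-1.1 -2.2]
   notch s [413.7 239.8] 0.79 res [-1.1  0.6]
   notch t [487.2 264.6] 0.9 res [0.1 1.6]
   cover_edge s [410.4 237.2] 0.86 res [0.3 3.7]
   cover_edge t [485.3 262. ] 0.91 res [1.9 1.1]
   cover_hinge s [392.5 234.5] 0.63 res [ 2.7 -0.7]
   cover_hinge t [490.1 234.9] 0.65 res [ 0.2 -1.6]
{'case': array([ 0.5447, -0.328 ,  0.    ]), 'notch': array([ 0.5039, -0.3241,  0.06  ]), 'cover_edge': array([ 0.5128, -0.325 ,  0.0555]), 'cover_hinge': array([ 0.5925, -0.3327,  0.0575])}
```

View pics/c2.png

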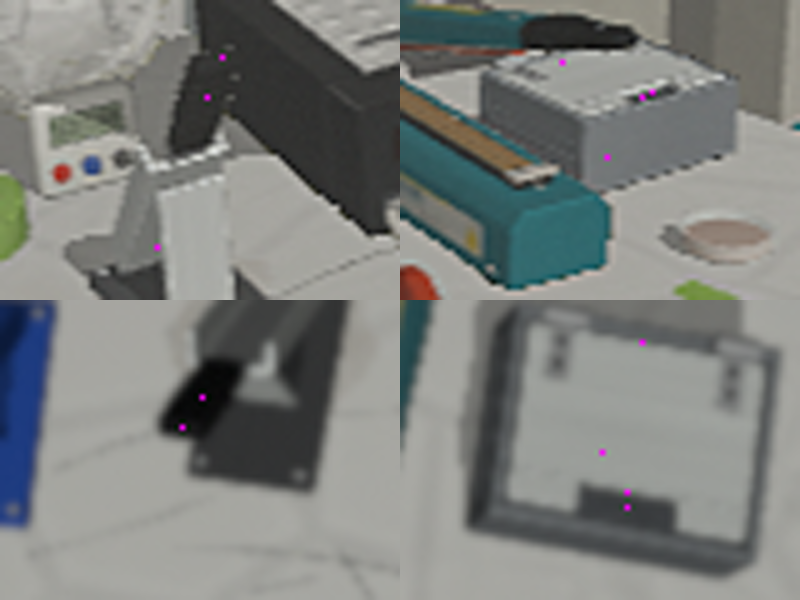

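```bash
cat > m4.py <<'E'
from h import *
np.set_printoptions(precision=4,suppress=True)
s=cams.read_camera("scene");t=cams.read_camera("top")
def px(c,o): return np.array(c)/5+o
o=np.array([165,215])
B=[atz(t,px(c,o),.008)[:2]*1000 for c in((205,38),(322,45),(285,268),(160,255))]
print("base",np.array(B),np.linalg.norm(B[0]-B[1]),np.linalg.norm(B[1]-B[2]),"yaw",np.arctan2(*(B[1]-B[2])[::-1]),np.arctan2(*(B[0]-B[3])[::-1]),np.arctan2(*-(B[1]-B[0]))) 
# refit rects from colour masks in top picture
im=t["pixels"].astype(int)
c=np.array([.5447,-.328,0]);a=proj(t,c).astype(int);o=a-[40,30]
C=[atz(t,px(np.array(k)-[400,300],o),.06)[:2]*1000 for k in((527,322),(772,352),(745,570),(500,500))]
C=[atz(t,px(np.array(k)-[400,300],o),.06)[:2]*1000 for k in((527,322),(772,352),(745,542),(500,500))]
print("cover",np.array(C),"yaw",[np.arctan2(*(C[i]-C[j])[::-1]) for i,j in((0,3),(1,2))],np.arctan2(-(C[1]-C[0])[0]*-1,-(C[1]-C[0])[1]),"w",np.linalg.norm(C[0]-C[1]),np.linalg.norm(C[0]-C[3]))
x,y=210,245
hs=cv2.cvtColor(t["pixels"],cv2.COLOR_RGB2HSV)
k=cv2.resize(t["pixels"][205:280,170:270],(800,600),interpolation=cv2.INTER_CUBIC)
k2=cv2.resize(t["pixels"][215:290,440:540],(800,600),interpolation=cv2.INTER_CUBIC)
cv2.imwrite("pics/k.png",cv2.cvtColor(np.vstack([k,k2])[::1,::1],cv2.COLOR_RGB2BGR))
def sh(p,x,y,w,h):return cv2.resize(p["pixels"][y:y+h,x:x+w],(400,600),interpolation=cv2.INTER_CUBIC)
im=np.hstack([sh(t,180,215,50,75),sh(s,205,260,50,75)]);cv2.imwrite("pics/c3.png",cv2.cvtColor(im,cv2.COLOR_RGB2BGR))
E
python3 m4.py
```

```text
base [[586.2048 424.0654]
 [586.3133 360.299 ]
 [462.87   367.9968]
 [465.6766 435.2799]] 63.766511237827736 123.68303053887438 yaw -0.062278289068849774 -0.09277771078414511 -0.0017010692970039624
cover [[ 598.4589 -271.9928]
 [ 590.3926 -399.9514]
 [ 488.8089 -384.8985]
 [ 502.8389 -258.7382]] yaw [np.float64(-0.1377399123374139), np.float64(-0.1471115132558725)] -0.06295454253426697 w 128.21258642813316 96.53431628505935
```

View pics/c3.png

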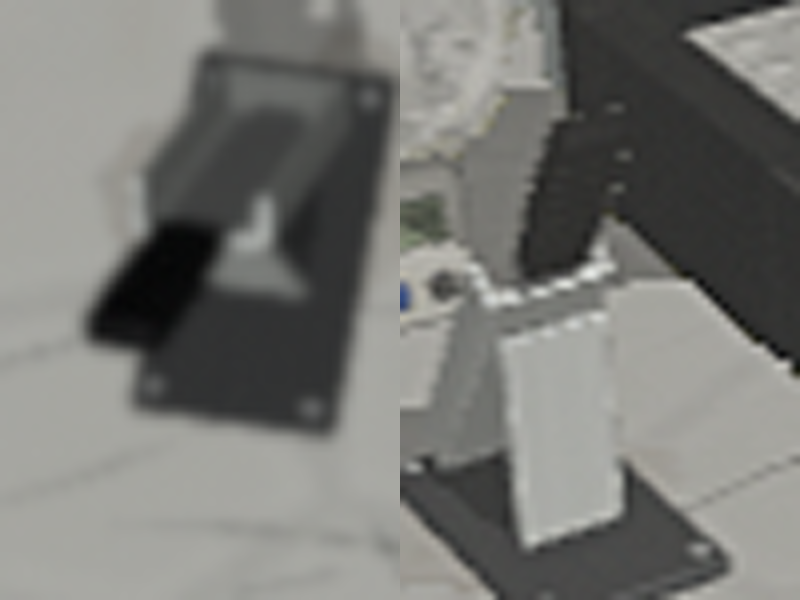

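```bash
cat > m5.py <<'E'
from h import *
from scipy.optimize import least_squares
np.set_printoptions(precision=4,suppress=True)
s=cams.read_camera("scene");t=cams.read_camera("top")
P=lambda c,o:np.array(c)/8+o-.45
ot=np.array([180,215]);os=np.array([205,260])
bc={(62.5,35):(203,52),(62.5,-35):(393,75),(-62.5,-35):(335,433),(-62.5,35):(135,405)}
def f(u):
    c,n=np.cos(u[2]),np.sin(u[2]);return np.concatenate([proj(t,[u[0]+(c*a-n*b)/1e3,u[1]+(n*a+c*b)/1e3,.008])-P(k,ot) for (a,b),k in bc.items()])
r=least_squares(f,[.52,.4,-.1]);print("base",r.x,r.fun.round(1))
yaw=r.x[2]
def g(u,yw=None):
    y=u[3];c,n=np.cos(y),np.sin(y);S,C=np.sin(np.radians(35)),np.cos(np.radians(35))
    X=np.array([S*c,S*n,-C]);Y=np.array([-n,c,0]);Z=np.cross(X,Y)
    pt=lambda a,b,d:np.array(u[:3])+(X*a+Y*b+Z*d)/1e3
    L=[(t,(-36,12,-6.5),P((88,328),ot)),(t,(-36,-12,-6.5),P((150,348),ot)),(s,(-36,12,-6.5),P((155,118),os)),(s,(-36,-12,-6.5),P((222,106),os)),(t,(48,-10,6),P((222,225),ot))]
    e=[proj(p,pt(*k))-q for p,k,q in L];return np.concatenate(e+[[(y-yaw)*20]])
q=least_squares(g,[.483,.402,.146,-.1],loss="soft_l1");print("tool",q.x,g(q.x).round(1))
u=q.x;S,C=np.sin(np.radians(35)),np.cos(np.radians(35));X=np.array([S*np.cos(u[3]),S*np.sin(u[3]),-C]);print("tip",u[:3]+.154*X,"grasp22",u[:3]+.022*X)
E
python3 m5.py
```

```text
base [ 0.5268  0.3991 -0.0686] [-0.8 -0.5  0.9 -0.1  0.4  0.2 -0.5  0.3]
tool [ 0.4846  0.4041  0.155  -0.0968] [-2.2  0.5 -0.1 -0.4  0.4  0.7  1.2 -0.3  0.1 -3.2 -0.6]
tip [0.5725 0.3955 0.0289] grasp22 [0.4972 0.4028 0.137 ]
```

Call:
{"op": "step_arm", "data": {"deltas": [{"offset": [0, 0, 0], "roll": -0.05}, {"offset": [-3.8, -1.72, 2.25], "roll": 0}, {"offset": [-3.8, -1.72, 2.25], "roll": 0}, {"offset": [-3.8, -1.72, 2.25], "roll": 0}, {"offset": [-3.8, -1.72, 2.25], "roll": 0}, {"offset": [-3.8, -1.72, 2.25], "roll": 0}, {"offset": [-3.8, -1.72, 2.25], "roll": 0}, {"offset": [-3.8, -1.72, 2.25], "roll": 0}, {"offset": [-3.8, -1.72, 2.25], "roll": 0}, {"offset": [0, 0, 0], "roll": 0}, {"offset": [0, 0, 0], "roll": 0}], "fingers": 9.3}}

```text
t: 5.05
tool_pos: [0.4966, 0.4035, 0.2515]
orientation: [-0.123, -3.139, -0.001]
force: [0.3, 0.8, 0.4]
opening: 0.0932
```

Call:
{"op": "step_arm", "data": {"deltas": [{"offset": [0, 0, 4], "roll": 0}, {"offset": [0, 0, 4], "roll": 0}, {"offset": [0, 0, 3], "roll": 0}, {"offset": [0, 0, 1.5], "roll": 0}, {"offset": [0, 0, 1.2], "roll": 0}, {"offset": [0, 0, 0], "roll": 0}, {"offset": [0, 0, 0], "roll": 0}], "fingers": 6}}

```text
t: 5.92
tool_pos: [0.4976, 0.4039, 0.1158]
orientation: [0.122, 3.138, 0.002]
force: [0.4, -0.1, 0.6]
opening: 0.0601
```

```bash
cat > m6.py <<'E'
import sys
from h import *
n=sys.argv[1];s=snap("scene",n+"_s");t=snap("top",n+"_t")
def sh(p,x,y,w,h):return cv2.resize(p["pixels"][y:y+h,x:x+w],(400,w and 400*h//w),interpolation=cv2.INTER_CUBIC)
a=[int(v) for v in sys.argv[2:]]
cv2.imwrite(f"pics/{n}.png",cv2.cvtColor(np.hstack([sh(s,*a[:4]),sh(t,*a[4:])]),cv2.COLOR_RGB2BGR))
print(robot.read_state()["force"],robot.read_state()["tool_pos"])
E
python3 m6.py g1 180 230 80 100 170 200 80 100
```

```text
[0.2997961  0.60373768 0.49536042] [0.49760742 0.40373534 0.11565577]
```

View pics/g1.png

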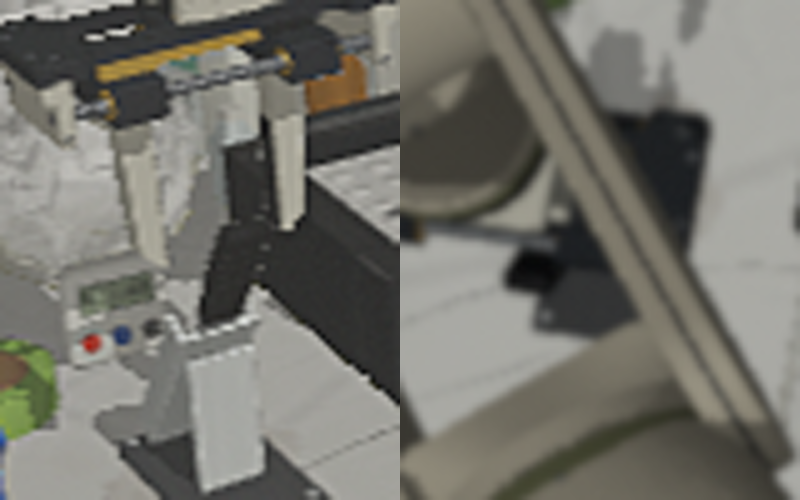

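```bash
python3 - <<'E'
from h import *
s=cams.read_camera("scene")
T=np.array([.4976,.4037,.1157]);y=np.array([.08,.997,0])
for n,X in(("tcp",T),("grasp",T+[0,0,.0188]),("L",T+.03*y),("R",T-.03*y)):print(n,proj(s,X),(proj(s,X)-[180,230])*5)
for n in("pry_blade","handle_end"):print(n,[(d["xy"],d["score"]) for d in cams.pinpoint(s,n)[:2]])
S,C=np.sin(np.radians(35)),np.cos(np.radians(35));X=np.array([S,-.08*S,-C])
for x in(-.022-.036,-.022,0,.022):print(x,(proj(s,T+[0,0,.0188]+X*x)-[180,230])*5)
E
```

```text
tcp [224.52544895 291.81691738] [222.62724476 309.08458692]
grasp [223.82835176 285.17518783] [219.14175882 275.87593913]
L [213.54020135 295.14957519] [167.70100677 325.74787595]
R [235.24751061 288.56410381] [276.23755304 292.82051906]
pry_blade [([404.3, 250.2], 0.73), ([226.7, 284.6], 0.58)]
handle_end [([226.9, 273.0], 0.67)]
-0.057999999999999996 [239.04105264 212.78108087]
-0.022 [226.5295861  252.45129305]
0 [219.14175882 275.87593913]
0.022 [211.94070876 298.70836911]
```

```bash
python3 - <<'E'
from h import *
s=cams.read_camera("scene")
T=np.array([.2043,.5635,.1803]);y=np.array([.341,.94,0])
for z in(0,.02,.04,.05):print(z,[proj(s,T+k*y+[0,0,z]).round(0) for k in(.055,0,-.055)])
im=cv2.imread("pics/s0.png")[240:360,150:310];a=cv2.resize(im,(800,600),interpolation=cv2.INTER_CUBIC)
b=cv2.resize(cv2.cvtColor(s["pixels"],cv2.COLOR_RGB2BGR)[255:315,190:270],(800,600),interpolation=cv2.INTER_CUBIC)
cv2.imwrite("pics/g2.png",np.hstack([cv2.resize(a,(400,300)),b[:,:400]]) if 0 else b)
E
```

```text
0 [array([195., 346.]), array([224., 340.]), array([253., 334.])]
0.02 [array([193., 337.]), array([223., 331.]), array([252., 325.])]
0.04 [array([192., 327.]), array([222., 322.]), array([251., 316.])]
0.05 [array([191., 323.]), array([222., 317.]), array([251., 312.])]
```

View pics/g2.png

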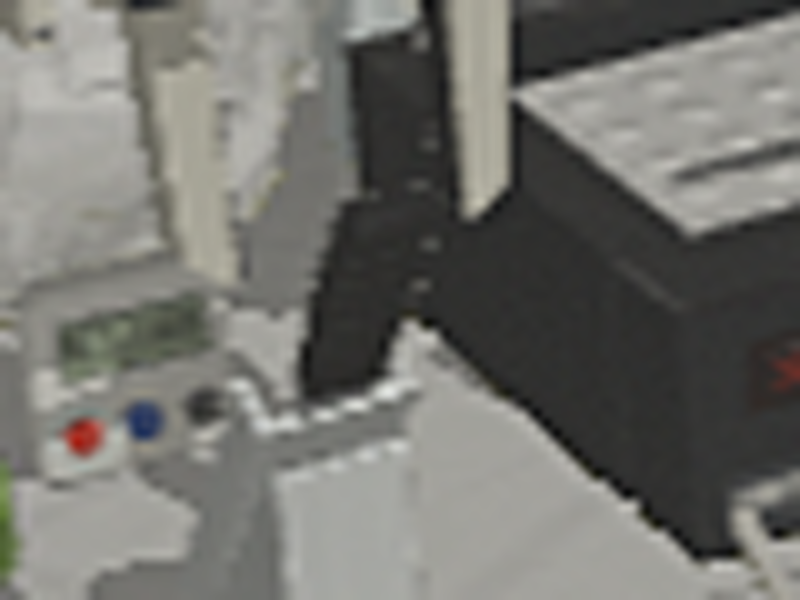

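Call:
{"op": "step_arm", "data": {"deltas": [{"offset": [0, 0, 0], "roll": 0}, {"offset": [0, 0, 0], "roll": 0}, {"offset": [0, 0, 0], "roll": 0}, {"offset": [0, 0, 0], "roll": 0}, {"offset": [0, 0, 0], "roll": 0}, {"offset": [0, 0, 0], "roll": 0}], "fingers": 1, "grip_force": 20}}

```text
t: 6.98
tool_pos: [0.4969, 0.4033, 0.1142]
orientation: [-0.122, -3.139, 0.0]
force: [0.4, 0.6, 0.1]
opening: 0.0102
```

```bash
python3 m6.py g3 180 230 80 100 170 200 80 100
```

```text
[ 0.03879687 -0.44131634 -0.71286256] [0.49686432 0.40329742 0.1142597 ]
```

View pics/g3.png

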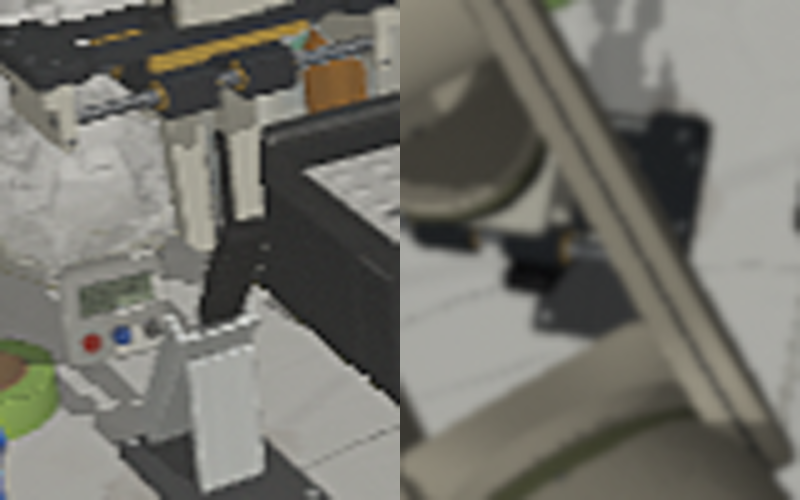

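```bash
python3 - <<'E'
from h import *
s=cams.read_camera("scene");t=cams.read_camera("top")
for X in([0,0,0],[0,0,-.05],[0,0,.3]):print(X,proj(s,X).round(),proj(t,X).round())
st=robot.read_state();print(st["q"],st["t"])
a=s["pixels"][100:420,150:640];b=t["pixels"][180:480,0:480]
cv2.imwrite("pics/r1.png",cv2.cvtColor(np.vstack([cv2.resize(a,(460,300)),cv2.resize(b,(460,288))]),cv2.COLOR_RGB2BGR))
E
```

```text
[0, 0, 0] [483. 354.] [351. 461.]
[0, 0, -0.05] [481. 372.] [350. 458.]
[0, 0, 0.3] [496. 237.] [359. 485.]
[ 6.01708134e-01  2.74594168e-01  1.44749371e+00  1.60744539e-05
  1.41951511e+00 -8.91322032e-01] 7.175
```

View pics/r1.png

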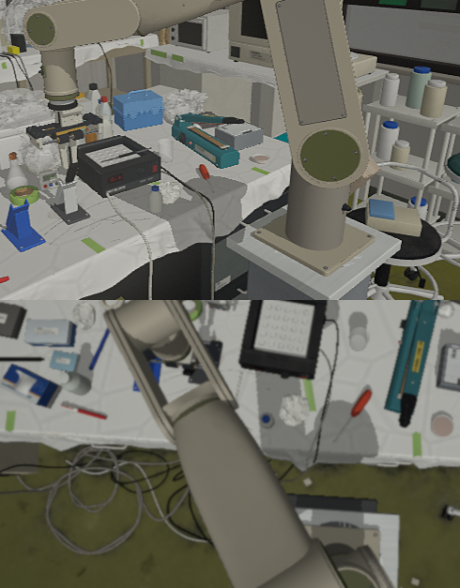

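Call:
{"op": "step_arm", "data": {"deltas": [{"offset": [0, 0, 0], "roll": 0}, {"offset": [0, 0, 0], "roll": 0}, {"offset": [0, 0, 0], "roll": 0}, {"offset": [0, 0, 0], "roll": 0}, {"offset": [0.8, 0, 0.8], "roll": 0}, {"offset": [0.7, 0, 0.7], "roll": 0}, {"offset": [0, 0, 0], "roll": 0}], "fingers": 6}}

```text
t: 8.05
tool_pos: [0.4804, 0.4041, 0.0978]
orientation: [-0.121, -3.137, 0.002]
force: [0.0, -0.5, -0.4]
opening: 0.0603
```

Call:
{"op": "step_arm", "data": {"deltas": [{"offset": [0, 0, 0], "roll": 0}, {"offset": [0, 0, 0], "roll": 0}, {"offset": [0, 0, 0], "roll": 0}, {"offset": [0, 0, 0], "roll": 0}, {"offset": [0, 0, 0], "roll": 0}, {"offset": [0, 0, 0], "roll": 0}], "fingers": 1, "grip_force": 8}}

```text
t: 8.8
tool_pos: [0.482, 0.4045, 0.0994]
orientation: [0.122, 3.139, 0.0]
force: [0.8, -0.2, 0.5]
opening: 0.0238
```

Call:
{"op": "step_arm", "data": {"deltas": [{"offset": [0, 0, 0], "roll": 0}, {"offset": [0, 0, 0], "roll": 0}, {"offset": [0, 0, 0], "roll": 0}, {"offset": [0, 0, 0], "roll": 0}, {"offset": [-0.5, 0, 0.7], "roll": 0}, {"offset": [-0.5, 0, 0.7], "roll": 0}, {"offset": [-0.4, 0, 0.6], "roll": 0}, {"offset": [0, 0, 0], "roll": 0}], "fingers": 6}}

```text
t: 9.8
tool_pos: [0.4957, 0.4028, 0.078]
orientation: [-0.123, -3.138, 0.002]
force: [-0.6, -0.2, 0.3]
opening: 0.06
```

```bash
python3 m6.py g4 190 250 60 75 170 200 60 75; python3 - <<'E'
from h import *
s=cams.read_camera("scene");T=robot.read_state()["tool_pos"]
for z in(0,.03,.036,.04):print(z,[((proj(s,T+[0,k,z])-[190,250])*400/60).round(0) for k in(.04,0,-.04)])
E
```

```text
[0.34126577 0.14846092 1.16013496] [0.49582291 0.40325279 0.0790213 ]
0 [array([149., 398.]), array([242., 364.]), array([332., 332.])]
0.03 [array([140., 328.]), array([235., 295.]), array([325., 263.])]
0.036 [array([139., 314.]), array([233., 281.]), array([324., 249.])]
0.04 [array([138., 304.]), array([232., 271.]), array([323., 240.])]
```

View pics/g4.png

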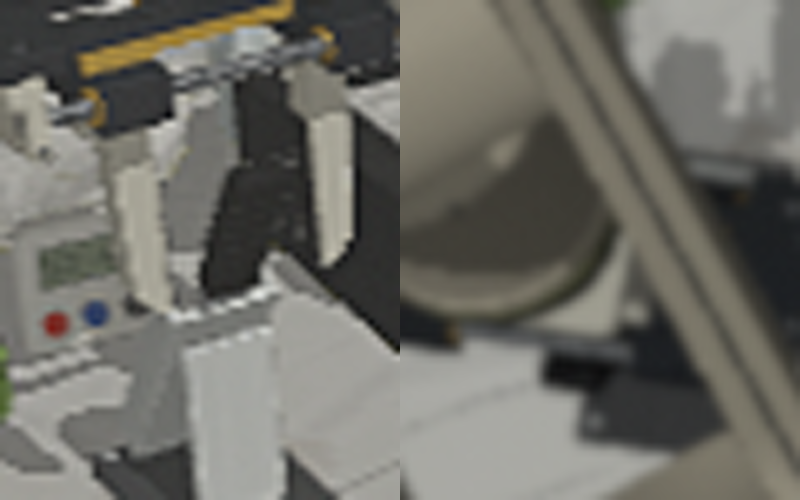

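Call:
{"op": "step_arm", "data": {"deltas": [{"offset": [0, 0, 0], "roll": 0}, {"offset": [0, 0, 0], "roll": 0}, {"offset": [0, 0, 0], "roll": 0}, {"offset": [0, 0, 0], "roll": 0}, {"offset": [0, 0, 0], "roll": 0}, {"offset": [0, 0, -1], "roll": 0}, {"offset": [0, 0, -1], "roll": 0}, {"offset": [0, 0, -2], "roll": 0}, {"offset": [0, 0, -3], "roll": 0}, {"offset": [0, 0, -3], "roll": 0}, {"offset": [0, 0, 0], "roll": 0}], "fingers": 1, "grip_force": 60}}

```text
t: 11.32
tool_pos: [0.4979, 0.4048, 0.1844]
orientation: [0.122, 3.133, 0.007]
force: [0.8, -0.1, -0.6]
opening: 0.0234
```

Call:
{"op": "step_arm", "data": {"deltas": [{"offset": [0, 0, -3], "roll": 0}, {"offset": [0, 0, -3.5], "roll": 0}, {"offset": [0, 0, -3.5], "roll": 0}, {"offset": [0, 0, -3.2], "roll": 0}, {"offset": [0, -2, 0], "roll": 0}, {"offset": [0.5, -4, 0], "roll": 0.02}, {"offset": [0.5, -4, 0], "roll": 0}, {"offset": [0.5, -4, 0], "roll": 0}, {"offset": [0.5, -4, 0], "roll": 0}, {"offset": [0.5, -4, 0], "roll": 0}, {"offset": [0.3, -4, 0], "roll": 0}, {"offset": [0, -4, 0], "roll": 0}]}}

```text
t: 12.82
tool_pos: [0.4392, 0.1061, 0.3106]
orientation: [-0.153, -3.137, 0.0]
force: [0.7, -0.8, -0.3]
opening: 0.0235
```

Call:
{"op": "step_arm", "data": {"deltas": [{"offset": [0.2, -4, 0], "roll": 0}, {"offset": [0.2, -4, 0], "roll": 0}, {"offset": [0.2, -4, 0], "roll": 0}, {"offset": [0.2, -4, 0], "roll": 0}, {"offset": [0.2, -4, 0], "roll": 0}, {"offset": [0, -4, 0], "roll": 0}, {"offset": [0, -4, 0], "roll": 0}, {"offset": [0, -4, 0], "roll": 0}, {"offset": [0, -4, 0], "roll": 0}, {"offset": [0, -4, 0], "roll": 0}, {"offset": [0, -2, 0], "roll": 0}, {"offset": [0, 0, 0], "roll": 0}]}}

```text
t: 14.32
tool_pos: [0.3885, -0.3101, 0.3105]
orientation: [-0.156, -3.137, -0.002]
force: [0.8, 0.0, -1.2]
opening: 0.0235
```

```bash
cat > m7.py <<'E'
from h import *
np.set_printoptions(precision=4,suppress=True)
s=snap("scene","w_s");t=snap("top","w_t");T=robot.read_state()["tool_pos"];yaw=-.1
S,C=np.sin(np.radians(35)),np.cos(np.radians(35));X=np.array([S*np.cos(yaw),S*np.sin(yaw),-C]);G=T+[0,0,.053]
ex=dict(blade_tip=G+X*.132,pry_blade=G-.022*X,handle_end=G-.058*X)
for n in ex:
    l=[]
    for p in(s,t):
        r=[d for d in cams.pinpoint(p,n)[:4]];l.append(r);print(n,"exp",proj(p,ex[n]).round(0),[(np.round(d["xy"],1).tolist(),round(d["score"],2)) for d in r])
    if l[0] and l[1]:print("  ",ex[n],*tri((s,t),(l[0][0]["xy"],l[1][0]["xy"])))
for p,n in((s,"s"),(t,"t")):
  for q in cams.silhouettes(p,"pry_blade")[:2]:
    ys,xs=np.nonzero(q["mask"]);pts=np.c_[xs,ys].astype(np.float32);l=cv2.fitLine(pts,cv2.DIST_L2,0,.01,.01).ravel();pr=(pts-l[2:])@l[:2];print(n,round(q["score"],2),len(xs),"ends",l[2:]+l[:2]*pr.min(),l[2:]+l[:2]*pr.max())
a=proj(s,ex["pry_blade"]).astype(int);b=proj(t,ex["pry_blade"]).astype(int)
f=lambda p,c:cv2.resize(p["pixels"][max(c[1]-50,0):c[1]+70,c[0]-60:c[0]+60],(400,400),interpolation=cv2.INTER_CUBIC)
print(a,b);cv2.imwrite("pics/w1.png",cv2.cvtColor(np.hstack([f(s,a),f(t,b)]),cv2.COLOR_RGB2BGR))
E
python3 m7.py
```

```text
blade_tip exp [423. 188.] []
blade_tip exp [509. 268.] []
pry_blade exp [446. 153.] [([445.0, 154.8], 0.58)]
pry_blade exp [526. 301.] [([525.0, 303.3], 0.65), ([371.6, 225.3], 0.6)]
   [ 0.3765 -0.3076  0.3821] [ 0.3745 -0.3051  0.3774] [3.8, 3.8]
handle_end exp [452. 144.] [([216.9, 311.5], 0.51), ([449.8, 143.7], 0.39)]
handle_end exp [530. 309.] [([529.1, 309.3], 0.65)]
   [ 0.356  -0.3055  0.4116] [0.4812 0.0144 0.1362] [406.5, 406.5]
s 0.48 45 ends [450.7254 154.2773] [454.3643 144.757 ]
t 0.49 65 ends [512.2504 277.4196] [532.1794 313.0192]
t 0.49 1148 ends [207.9638 266.8989] [215.901  223.0686]
[446 152] [525 300]
```

View pics/w1.png

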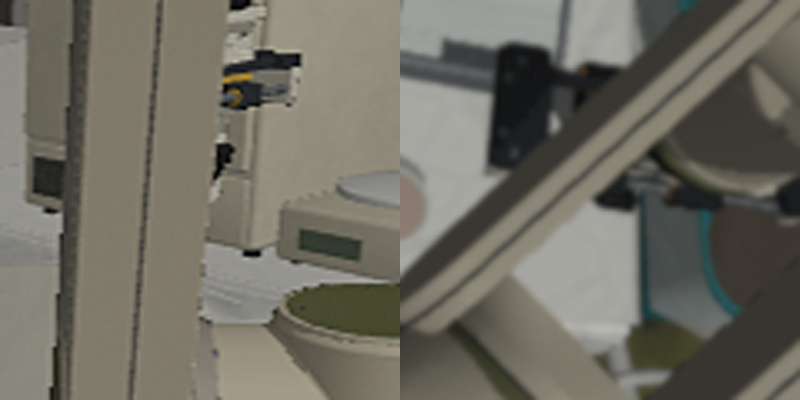

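Call:
{"op": "step_arm", "data": {"deltas": [{"offset": [-0.5, -0.1, 3], "roll": 0}, {"offset": [-0.5, -0.1, 4], "roll": 0}, {"offset": [-0.45, -0.1, 4], "roll": 0}, {"offset": [0, 0, 3], "roll": 0}, {"offset": [0, 0, 1.5], "roll": 0}, {"offset": [0, 0, 0], "roll": 0}, {"offset": [0, 0, 0], "roll": 0}]}}

```text
t: 15.7
tool_pos: [0.4038, -0.3148, 0.1579]
orientation: [0.153, 3.136, -0.002]
force: [-0.4, -0.8, -1.0]
opening: 0.0236
```

```bash
cat > m8.py <<'E'
from h import *
np.set_printoptions(precision=4,suppress=True)
s=cams.read_camera("scene");t=cams.read_camera("top");st=robot.read_state();T=st["tool_pos"];print(T,st["force"],st["wrist_torque"])
X=np.array([.0757*.995,-.0757*.1,-.055])+T
for n in("blade_tip","notch","cover_edge","pry_blade"):
    for p in(s,t):print(n,"exp",proj(p,X).round(0) if n=="blade_tip" else "",[(np.round(d["xy"],1).tolist(),round(d["score"],2)) for d in cams.pinpoint(p,n)[:2]])
E
python3 m8.py
```

```text
[ 0.4039 -0.3149  0.158 ] [ 0.5308 -0.0484 -0.2756] [0.0361 0.0307 0.0567]
blade_tip exp [419. 231.] []
blade_tip exp [492. 273.] [([494.7, 272.1], 0.43)]
notch exp  [([410.6, 238.0], 0.75)]
notch exp  [([489.6, 267.1], 0.83), ([508.9, 310.4], 0.27)]
cover_edge exp  [([413.3, 237.9], 0.71)]
cover_edge exp  [([485.9, 263.0], 0.7), ([488.5, 231.8], 0.49)]
pry_blade exp  []
pry_blade exp  [([501.7, 306.1], 0.42)]
```

Call:
{"op": "step_arm", "data": {"deltas": [{"offset": [-0.6, 0, 1], "roll": 0}, {"offset": [-0.7, 0, 1], "roll": 0}, {"offset": [-0.7, 0, 1], "roll": 0}, {"offset": [-0.7, 0, 1], "roll": 0}, {"offset": [0, 0, 0], "roll": 0}, {"offset": [0, 0, 0], "roll": 0}]}}

```text
t: 16.95
tool_pos: [0.43, -0.3168, 0.1163]
orientation: [-0.153, -3.138, 0.0]
force: [-0.2, -0.4, -0.6]
opening: 0.0233
```

Call:
{"op": "step_arm", "data": {"deltas": [{"offset": [-0.35, 0, 0.5], "roll": 0}, {"offset": [-0.35, 0, 0.5], "roll": 0}, {"offset": [0, 0, 0], "roll": 0}, {"offset": [0, 0, 0], "roll": 0}]}}

```text
t: 17.45
tool_pos: [0.4369, -0.3174, 0.1062]
orientation: [-0.153, -3.138, -0.0]
force: [0.7, 0.4, -0.2]
opening: 0.0232
```

Call:
{"op": "step_arm", "data": {"deltas": [{"offset": [-0.35, 0, 0.5], "roll": 0}, {"offset": [-0.35, 0, 0.5], "roll": 0}, {"offset": [0, 0, 0], "roll": 0}, {"offset": [0, 0, 0], "roll": 0}]}}

```text
t: 17.95
tool_pos: [0.4438, -0.3181, 0.0962]
orientation: [-0.153, -3.138, -0.0]
force: [0.1, 0.7, 0.1]
opening: 0.0236
```

```bash
cat > fz.py <<'E'
from h import *
st=robot.read_state();print(st["t"],np.round(st["tool_pos"],4),np.round(st["force"],2),np.round(st["wrist_torque"],3))
E
python3 fz.py;python3 m8.py; python3 fz.py
```

```text
17.95 [ 0.4438 -0.3181  0.0962] [0.1  0.71 0.12] [0.013 0.012 0.062]
[ 0.4439 -0.3182  0.0964] [-0.9421  0.8683 -0.5184] [ 0.0774  0.0436 -0.0159]
blade_tip exp [409. 244.] []
blade_tip exp [486. 262.] []
notch exp  [([412.5, 239.7], 0.94)]
notch exp  [([487.6, 266.3], 0.77)]
cover_edge exp  [([411.6, 238.2], 0.43), ([396.0, 233.0], 0.16)]
cover_edge exp  [([486.0, 261.2], 0.92)]
pry_blade exp  []
pry_blade exp  [([497.7, 287.5], 0.57), ([484.8, 261.3], 0.48)]
18.45 [ 0.4439 -0.3181  0.0963] [-0.38  0.22 -0.24] [-0.    -0.006  0.012]
```

Call:
{"op": "step_arm", "data": {"deltas": [{"offset": [-0.15, 0, 0], "roll": 0}, {"offset": [0, 0, -0.3], "roll": 0}, {"offset": [0, 0, 0], "roll": 0}]}}

```text
t: 18.82
tool_pos: [0.4456, -0.3185, 0.0997]
orientation: [0.153, 3.137, -0.001]
force: [-0.4, 0.1, -0.1]
opening: 0.0237
```

```bash
python3 fz.py
```

```text
18.825 [ 0.4456 -0.3185  0.0997] [-0.44  0.08 -0.12] [0.037 0.041 0.025]
```

Call:
{"op": "step_arm", "data": {"deltas": [{"offset": [0, 0, -0.3], "roll": 0}, {"offset": [0, 0, -0.3], "roll": 0}, {"offset": [0, 0, 0], "roll": 0}]}}

```text
t: 19.2
tool_pos: [0.4453, -0.3183, 0.1055]
orientation: [-0.154, -3.138, 0.0]
force: [-0.7, 0.1, -1.3]
opening: 0.0237
```

```bash
python3 fz.py
```

```text
19.2 [ 0.4453 -0.3183  0.1055] [-0.74  0.11 -1.26] [0.068 0.208 0.01 ]
```

Call:
{"op": "step_arm", "data": {"deltas": [{"offset": [0, 0, 0.1], "roll": 0}, {"offset": [-0.35, 0, 0.5], "roll": 0}, {"offset": [-0.35, 0, 0.5], "roll": 0}, {"offset": [0, 0, 0], "roll": 0}]}}

```text
t: 19.7
tool_pos: [0.4522, -0.3186, 0.0933]
orientation: [-0.153, -3.137, -0.001]
force: [-0.5, -1.3, -0.1]
opening: 0.0232
```

```bash
python3 fz.py
```

```text
19.7 [ 0.4522 -0.3186  0.0933] [-0.48 -1.28 -0.1 ] [0.06  0.057 0.025]
```

Call:
{"op": "step_arm", "data": {"deltas": [{"offset": [0, 0, -0.3], "roll": 0}, {"offset": [0, 0, -0.3], "roll": 0}, {"offset": [0, 0, 0], "roll": 0}]}}

```text
t: 20.08
tool_pos: [0.4518, -0.3188, 0.1003]
orientation: [-0.154, -3.137, -0.001]
force: [-3.9, 1.0, -1.2]
opening: 0.0233
```

```bash
python3 fz.py
```

```text
20.075 [ 0.4518 -0.3188  0.1003] [-3.94  1.   -1.18] [0.263 0.808 0.067]
```

Call:
{"op": "step_arm", "data": {"deltas": [{"offset": [0, 0, -0.35], "roll": 0}, {"offset": [-0.02, 0, -0.35], "roll": 0}, {"offset": [-0.02, 0, -0.35], "roll": 0}, {"offset": [-0.04, 0, -0.35], "roll": 0}, {"offset": [0, 0, 0], "roll": 0}]}}

```text
t: 20.7
tool_pos: [0.4533, -0.3191, 0.1147]
orientation: [0.153, 3.138, -0.0]
force: [-2.4, 0.7, -1.6]
opening: 0.0237
```

```bash
python3 fz.py; python3 m8.py
```

```text
20.7 [ 0.4533 -0.3191  0.1147] [-2.38  0.65 -1.56] [0.348 0.754 0.04 ]
[ 0.4533 -0.3192  0.1146] [-2.3988  1.3335 -0.1821] [0.2428 0.612  0.0852]
blade_tip exp [408. 238.] []
blade_tip exp [488. 257.] [([490.6, 255.9], 0.57)]
notch exp  [([412.1, 238.1], 0.9)]
notch exp  [([489.8, 267.7], 0.57)]
cover_edge exp  [([412.0, 232.2], 0.6)]
cover_edge exp  [([488.6, 257.6], 0.63)]
pry_blade exp  [([404.5, 249.9], 0.28)]
pry_blade exp  []
```

```bash
cat > m9.py <<'E'
from h import *
np.set_printoptions(precision=4,suppress=True)
s=cams.read_camera("scene");t=cams.read_camera("top");st=robot.read_state();print(st["tool_pos"],st["force"],st["wrist_torque"])
c=np.array([.5456,-.329,0]);f=np.array([.995,-.0998,0])
for n in("cover_edge","blade_tip"):
    a=[(cams.pinpoint(p,n) or [None])[0] for p in(s,t)];print(n,[(np.round(d["xy"],1).tolist(),round(d["score"],2)) if d else None for d in a])
    if a[0] and a[1]:
        X,e=tri((s,t),(a[0]["xy"],a[1]["xy"]));print("  ",X,e)
    # angle best matching each picture
    th=np.radians(np.arange(0,106,1.));E=np.array([c+f*(.048-.08*np.cos(x-.031))+np.array([0,0,.0575+.08*np.sin(x-.031)]) for x in th])
    if n=="cover_edge":
        for p,d in zip((s,t),a):
            if d:
                r=[np.linalg.norm(proj(p,k)-d["xy"]) for k in E];i=int(np.argmin(r));print("  theta",np.degrees(th[i]).round(),round(r[i],1))
E
python3 m9.py
```

```text
[ 0.4532 -0.3191  0.1143] [-1.5471 -0.178  -0.7779] [0.1375 0.5501 0.0138]
cover_edge [([411.3, 235.4], 0.6), ([487.4, 258.3], 0.67)]
   [ 0.5174 -0.3236  0.0749] [5.4, 5.4]
  theta 14.0 0.7
  theta 16.0 3.3
blade_tip [None, ([486.7, 260.4], 0.74)]
```

Call:
{"op": "step_arm", "data": {"deltas": [{"offset": [-0.08, 0, -0.45], "roll": 0}, {"offset": [-0.1, 0, -0.45], "roll": 0}, {"offset": [-0.14, 0, -0.45], "roll": 0}, {"offset": [-0.17, 0, -0.43], "roll": 0}, {"offset": [-0.2, 0, -0.42], "roll": 0}, {"offset": [-0.22, 0, -0.4], "roll": 0}, {"offset": [0, 0, 0], "roll": 0}]}}

```text
t: 22.38
tool_pos: [0.4626, -0.3201, 0.1408]
orientation: [0.153, 3.137, -0.001]
force: [-2.0, -0.5, -0.6]
opening: 0.0234
```

```bash
python3 m9.py
```

```text
[ 0.4625 -0.3201  0.1406] [-1.0705  0.3372 -1.195 ] [ 0.0022  0.2315 -0.0414]
cover_edge [([225.9, 324.8], 0.43), ([491.0, 252.0], 0.88)]
   [ 0.676  -0.0487 -0.1002] [338.9, 338.9]
  theta 105.0 201.4
  theta 38.0 3.0
blade_tip [None, ([491.7, 251.2], 0.43)]
```

Call:
{"op": "step_arm", "data": {"deltas": [{"offset": [-0.3, 0, -0.45], "roll": 0}, {"offset": [-0.33, 0, -0.42], "roll": 0}, {"offset": [-0.36, 0, -0.4], "roll": 0}, {"offset": [-0.4, 0, -0.37], "roll": 0}, {"offset": [-0.42, 0, -0.35], "roll": 0}, {"offset": [-0.46, 0, -0.33], "roll": 0}, {"offset": [0, 0, 0], "roll": 0}]}}

```text
t: 23.55
tool_pos: [0.4853, -0.3222, 0.1637]
orientation: [0.153, 3.137, -0.0]
force: [-3.5, 0.3, -1.3]
opening: 0.0234
```

```bash
python3 m9.py
```

```text
[ 0.4852 -0.3222  0.1635] [-1.2173  0.7375 -0.5375] [-0.0465  0.356  -0.0662]
cover_edge [([408.0, 218.8], 0.39), ([496.8, 243.8], 0.45)]
   [ 0.5443 -0.3327  0.1262] [6.2, 6.2]
  theta 54.0 3.2
  theta 58.0 0.1
blade_tip [([405.0, 216.8], 0.21), ([495.5, 239.4], 0.65)]
   [ 0.5538 -0.3277  0.1323] [6.2, 6.2]
```

Call:
{"op": "step_arm", "data": {"deltas": [{"offset": [-0.5, 0, -0.3], "roll": 0}, {"offset": [-0.5, 0, -0.25], "roll": 0}, {"offset": [-0.5, 0, -0.2], "roll": 0}, {"offset": [-0.5, 0, -0.15], "roll": 0}, {"offset": [-0.5, 0, -0.1], "roll": 0}, {"offset": [-0.5, 0, -0.07], "roll": 0}, {"offset": [-0.5, 0, -0.05], "roll": 0}, {"offset": [0, 0, 0], "roll": 0}]}}

```text
t: 24.85
tool_pos: [0.5202, -0.3254, 0.1745]
orientation: [0.153, 3.137, 0.0]
force: [-1.2, -0.7, -2.0]
opening: 0.0232
```

```bash
python3 m9.py
```

```text
[ 0.52   -0.3253  0.1746] [-0.5957  0.158  -1.1572] [-0.0288  0.3182  0.0007]
cover_edge [([397.0, 210.2], 0.82), None]
  theta 91.0 2.4
blade_tip [([397.0, 232.4], 0.6), ([278.6, 306.8], 0.68)]
   [0.2775 0.1335 0.2833] [84.4, 84.4]
```

Call:
{"op": "step_arm", "data": {"deltas": [{"offset": [-0.5, 0, 0], "roll": 0}, {"offset": [-0.4, 0, 0], "roll": 0}, {"offset": [-0.3, 0, 0], "roll": 0}, {"offset": [0, 0, 0], "roll": 0}]}}

```text
t: 25.65
tool_pos: [0.5315, -0.3266, 0.1743]
orientation: [-0.153, -3.137, -0.0]
force: [-2.9, -0.4, -2.5]
opening: 0.0237
```

```bash
python3 m9.py
```

```text
[ 0.5315 -0.3266  0.1744] [-2.2638  0.1898 -1.2302] [ 0.0587  0.8967 -0.0413]
cover_edge [([392.7, 208.1], 0.62), ([500.6, 218.5], 0.52)]
   [ 0.6074 -0.3312  0.1503] [0.5, 0.5]
  theta 105.0 3.5
  theta 105.0 0.2
blade_tip [([395.8, 217.7], 0.55), ([499.8, 223.0], 0.66)]
   [ 0.6045 -0.3423  0.1129] [2.8, 2.8]
```

Call:
{"op": "step_arm", "data": {"deltas": [{"offset": [1, 0, 0], "roll": 0}, {"offset": [2, 0, -0.5], "roll": 0}, {"offset": [3, 0, -1.5], "roll": 0}, {"offset": [0, 0, -4], "roll": 0}, {"offset": [0, 0, -4], "roll": 0}, {"offset": [0, 0, -4], "roll": 0}, {"offset": [0, 2, 0], "roll": 0}, {"offset": [0.3, 4, 0], "roll": 0}, {"offset": [0.3, 4, 0], "roll": 0}, {"offset": [0.3, 4, 0], "roll": 0}, {"offset": [0.3, 4, 0], "roll": 0}, {"offset": [0.3, 4, 0], "roll": 0}]}}

```text
t: 27.45
tool_pos: [0.4779, -0.0984, 0.3136]
orientation: [-0.153, -3.138, -0.001]
force: [0.6, 0.0, -1.2]
opening: 0.0232
```

Call:
{"op": "step_arm", "data": {"deltas": [{"offset": [0.3, 4, 0], "roll": 0}, {"offset": [0.3, 4, 0], "roll": 0}, {"offset": [0.3, 4, 0], "roll": 0}, {"offset": [0.3, 4, 0], "roll": 0}, {"offset": [0.3, 4, 0], "roll": 0}, {"offset": [0.3, 4, 0], "roll": 0}, {"offset": [0.3, 4, 0], "roll": 0}, {"offset": [0.3, 4, 0], "roll": 0}, {"offset": [0.3, 4, 0], "roll": 0}, {"offset": [0.3, 4, 0], "roll": 0}, {"offset": [0.3, 4, 0], "roll": -0.02}, {"offset": [0, 0, 0], "roll": 0}]}}

```text
t: 28.95
tool_pos: [0.4869, 0.3433, 0.3128]
orientation: [-0.116, -3.137, 0.0]
force: [0.9, -0.5, -0.6]
opening: 0.0236
```

```bash
cat fz.py > /dev/null; python3 fz.py; python3 m9.py
```

```text
28.95 [0.4869 0.3433 0.3128] [ 0.93 -0.46 -0.6 ] [ 0.022  0.026 -0.016]
[0.4877 0.3409 0.3136] [ 0.8248 -0.2728 -0.2123] [ 0.0074 -0.0158 -0.0282]
cover_edge [([395.6, 211.4], 0.88), ([500.4, 216.5], 0.6)]
   [ 0.6113 -0.3403  0.1354] [7.8, 7.8]
  theta 94.0 0.8
  theta 105.0 2.2
blade_tip [([230.2, 228.3], 0.96), ([481.0, 258.2], 0.58)]
   [0.5941 0.0048 0.2382] [280.5, 280.5]
```

Call:
{"op": "step_arm", "data": {"deltas": [{"offset": [-0.2, 3.2, 1], "roll": 0}, {"offset": [-0.2, 3.2, 1], "roll": 0}, {"offset": [0, 0, 1], "roll": 0}, {"offset": [0, 0, 0], "roll": 0}, {"offset": [0, 0, 0], "roll": 0}]}}

```text
t: 29.88
tool_pos: [0.4979, 0.4032, 0.2855]
orientation: [0.124, 3.138, 0.001]
force: [-0.6, 0.3, -0.3]
opening: 0.0237
```

```bash
cat > ma.py <<'E'
from h import *
from scipy.optimize import least_squares
np.set_printoptions(precision=4,suppress=True)
s=snap("scene","a_s");t=snap("top","a_t");st=robot.read_state();T=st["tool_pos"];yaw=-.078;print(T,st["orientation"])
def model(u):  # pitch from vertical, x_grasp, z offset
    S,C=np.sin(u[0]),np.cos(u[0]);X=np.array([S*np.cos(yaw),S*np.sin(yaw),-C]);G=T+[0,0,.053]
    return dict(blade_tip=G+X*(.154-u[1]),pry_blade=G-X*u[1],handle_end=G-X*(.036+u[1]))
m=model([np.radians(35),.022]);obs=[]
for n in m:
    for p,k in((s,"s"),(t,"t")):
        r=cams.pinpoint(p,n);print(n,k,"exp",proj(p,m[n]).round(1),[(np.round(d["xy"],1).tolist(),round(d["score"],2)) for d in r[:2]])
        r=[d for d in r if np.linalg.norm(proj(p,m[n])-d["xy"])<15]
        if r:obs.append((p,n,r[0]["xy"]))
q=least_squares(lambda u:np.concatenate([proj(p,model(u)[n])-x for p,n,x in obs]),[.61,.022],loss="soft_l1",f_scale=2);print("pitch deg",np.degrees(q.x[0]),"xg",q.x[1],q.fun.round(1))
for p,k in((s,"s"),(t,"t")):
  for z in cams.silhouettes(p,"pry_blade")[:2]:
    ys,xs=np.nonzero(z["mask"]);P=np.c_[xs,ys].astype(np.float32);l=cv2.fitLine(P,cv2.DIST_L2,0,.01,.01).ravel();pr=(P-l[2:])@l[:2];print(k,round(z["score"],2),len(xs),l[2:]+l[:2]*pr.min(),l[2:]+l[:2]*pr.max(),"slope",l[0]/l[1])
a,b=proj(s,m["blade_tip"]),proj(s,m["pry_blade"]);print("exp slope s",(a-b)[0]/(a-b)[1])
E
python3 ma.py
```

```text
[0.4979 0.4035 0.2858] [0.1237 3.1379 0.0013]
blade_tip s exp [207.7 241.1] [([208.5, 243.0], 0.81)]
blade_tip t exp [197.9 204.7] [([487.4, 266.2], 0.32)]
pry_blade s exp [217.2 201.9] [([216.6, 206.6], 0.66)]
pry_blade t exp [177.1 228.2] [([177.8, 229.3], 0.6)]
handle_end s exp [219.7 191.6] [([218.7, 193.4], 0.95)]
handle_end t exp [171.6 234.6] [([173.7, 237.2], 0.47), ([192.7, 254.9], 0.4)]
pitch deg 35.41642228954267 xg 0.015260629173015065 [-1.3 -0.6  0.2 -2.8  0.4 -2.2  0.6  0.3 -1.1 -3.7]
s 0.79 484 [208.6166 242.4127] [221.5777 191.6369] slope -0.255261
t 0.42 71 [168.1596 233.4826] [180.5934 237.3182] slope 3.2416613
exp slope s -0.24147621857569096
```

Call:
{"op": "step_arm", "data": {"deltas": [{"offset": [0, 0, 3], "roll": 0}, {"offset": [0, 0, 4], "roll": 0}, {"offset": [0, 0, 4], "roll": 0}, {"offset": [0, 0, 3], "roll": 0}, {"offset": [0, 0, 2], "roll": 0}, {"offset": [0.1, 0, 1.5], "roll": 0}, {"offset": [0, 0, 0], "roll": 0}, {"offset": [0, 0, 0], "roll": 0}]}}

```text
t: 31.38
tool_pos: [0.4972, 0.4048, 0.1111]
orientation: [0.122, 3.138, 0.002]
force: [0.1, -0.8, -0.3]
opening: 0.0235
```

```bash
python3 fz.py
```

```text
31.375 [0.4972 0.4048 0.1111] [ 0.14 -0.81 -0.3 ] [0.022 0.019 0.03 ]
```

Call:
{"op": "step_arm", "data": {"deltas": [{"offset": [0, 0, 1], "roll": 0}, {"offset": [0.05, -0.1, 0.8], "roll": 0}, {"offset": [0, 0, 0.6], "roll": 0}, {"offset": [0, 0, 0.4], "roll": 0}, {"offset": [0, 0, 0], "roll": 0}, {"offset": [0, 0, 0], "roll": 0}]}}

```text
t: 32.12
tool_pos: [0.4961, 0.4034, 0.0819]
orientation: [0.122, 3.139, 0.0]
force: [0.6, -0.3, -0.6]
opening: 0.0236
```

```bash
python3 fz.py
```

```text
32.125 [0.4961 0.4034 0.0819] [ 0.55 -0.27 -0.56] [-0.01   0.003 -0.069]
```

Call:
{"op": "step_arm", "data": {"deltas": [{"offset": [0, 0, 0.15], "roll": 0}, {"offset": [0, 0, 0.15], "roll": 0}, {"offset": [0, 0, 0], "roll": 0}]}}

```text
t: 32.5
tool_pos: [0.496, 0.4035, 0.0793]
orientation: [0.122, 3.139, 0.001]
force: [-2.0, -1.8, 3.8]
opening: 0.0236
```

```bash
python3 fz.py
```

```text
32.5 [0.496  0.4035 0.0793] [-1.95 -1.75  3.77] [-0.136  0.336 -0.069]
```

Call:
{"op": "step_arm", "data": {"deltas": [{"offset": [0, 0, 0.15], "roll": 0}, {"offset": [0, 0, 0.15], "roll": 0}, {"offset": [0, 0, 0], "roll": 0}]}}

```text
t: 32.88
tool_pos: [0.4961, 0.4037, 0.0791]
orientation: [0.122, 3.138, 0.001]
force: [-10.8, -7.1, 21.2]
opening: 0.0234
```

```bash
python3 fz.py;  python3 ma.py
```

```text
32.875 [0.4961 0.4037 0.0791] [-10.85  -7.13  21.15] [-1.292  1.841 -0.124]
[0.4961 0.4037 0.0791] [0.1218 3.1381 0.0015]
blade_tip s exp [216. 312.] []
blade_tip t exp [214. 227.] []
pry_blade s exp [225.7 281.5] [([224.3, 283.0], 0.54)]
pry_blade t exp [197.9 249.4] [([279.6, 305.7], 0.66), ([200.6, 252.0], 0.61)]
handle_end s exp [228.2 273.6] [([226.8, 274.8], 0.57)]
handle_end t exp [193.7 255.3] [([194.8, 255.8], 0.47)]
pitch deg 37.22719688639049 xg 0.017707842935376715 [ 1.2 -0.3 -2.2 -3.1  1.4  0.5 -0.6 -0.5]
s 0.75 195 [223.2236 295.3642] [230.0525 272.4203] slope -0.29763326
t 0.47 49 [190.9931 254.0174] [199.8041 257.4961] slope 2.5328214
t 0.34 3515 [464.2473 277.3664] [517.4418 210.5893] slope -0.79659903
exp slope s -0.31713028192265486
```

Call:
{"op": "step_arm", "data": {"deltas": [{"offset": [0, 0, -0.3], "roll": 0}, {"offset": [0, 0, 0], "roll": 0}]}}

```text
t: 33.62
tool_pos: [0.4962, 0.4036, 0.0794]
orientation: [0.122, 3.138, 0.001]
force: [-2.5, -0.1, 6.8]
opening: 0.0235
```

Call:
{"op": "step_arm", "data": {"deltas": [{"offset": [0, 0, 0], "roll": 0}, {"offset": [0, 0, 0], "roll": 0}, {"offset": [0, 0, 0], "roll": 0}, {"offset": [0, 0, 0], "roll": 0}, {"offset": [0, 0, 0], "roll": 0}, {"offset": [0, 0, 0], "roll": 0}], "fingers": 6, "grip_force": 5}}

```text
t: 34.38
tool_pos: [0.4959, 0.4033, 0.0786]
orientation: [0.122, 3.139, 0.0]
force: [-0.4, -0.3, 0.6]
opening: 0.0599
```

Released; now go up and aside (up, then back to the start side) and check everything.

Call:
{"op": "step_arm", "data": {"deltas": [{"offset": [0, 0, -2], "roll": 0}, {"offset": [0, 0, -4], "roll": 0}, {"offset": [0, 0, -5], "roll": 0}, {"offset": [0, 0, -5], "roll": 0}, {"offset": [3.8, 1.72, -2.25], "roll": 0}, {"offset": [3.8, 1.72, -2.25], "roll": 0}, {"offset": [3.8, 1.72, -2.25], "roll": 0}, {"offset": [3.8, 1.72, -2.25], "roll": 0}, {"offset": [3.8, 1.72, -2.25], "roll": 0}, {"offset": [3.8, 1.72, -2.25], "roll": 0}, {"offset": [3.8, 1.72, -2.25], "roll": 0}, {"offset": [3, 1.5, 0], "roll": 0}]}}

```text
t: 35.88
tool_pos: [0.2099, 0.5624, 0.4009]
orientation: [0.121, 3.137, 0.009]
force: [0.1, 0.9, -0.4]
opening: 0.0601
```

```bash
python3 - <<'E'
from h import *
np.set_printoptions(precision=4,suppress=True)
s=snap("scene","f_s");t=snap("top","f_t");print(robot.read_state()["tool_pos"])
for n in("handle_end","pry_blade","blade_tip","cover_edge","bottle_small","beaker"):print(n,[[(np.round(d["xy"],1).tolist(),round(d["score"],2)) for d in cams.pinpoint(p,n)[:2]] for p in(s,t)])
for k,p in(("s",s),("t",t)):
    o=cv2.cvtColor(cv2.imread(f"pics/{k}1.png"),cv2.COLOR_BGR2RGB);d=np.abs(o.astype(int)-p["pixels"]).max(2)>40
    for n,c,r in(("rest",(.51,.4,.08),28),("bottle",(.377,.205,.03),14),("beaker",(.606,-.025,.03),14)):
        a=proj(p,c).astype(int);print(k,n,"changed px",d[a[1]-r:a[1]+r,a[0]-r:a[0]+r].sum())
def f(p,x,y,w,h):return cv2.resize(p["pixels"][y:y+h,x:x+w],(400,300),interpolation=cv2.INTER_CUBIC)
cv2.imwrite("pics/f1.png",cv2.cvtColor(np.vstack([np.hstack([f(s,170,240,120,90),f(t,165,205,80,60)]),np.hstack([f(s,340,190,100,75),f(t,260,200,280,120) if 0 else f(t,440,200,100,75)])]),cv2.COLOR_RGB2BGR))
E
```

```text
[0.2083 0.5627 0.3985]
handle_end [[([226.9, 275.4], 0.49)], [([194.6, 257.7], 0.84)]]
pry_blade [[([226.2, 282.3], 0.46)], [([200.0, 250.6], 0.52)]]
blade_tip [[], [([215.0, 225.8], 0.87)]]
cover_edge [[([395.8, 209.3], 0.77)], [([496.4, 220.2], 0.75)]]
bottle_small [[([316.1, 328.0], 0.74), ([403.7, 249.9], 0.6)], [([281.5, 302.5], 0.75)]]
beaker [[([313.9, 325.4], 0.46)], [([375.3, 225.2], 0.56)]]
s rest changed px 17
s bottle changed px 4
s beaker changed px 0
t rest changed px 0
t bottle changed px 9
t beaker changed px 0
```

View pics/f1.png

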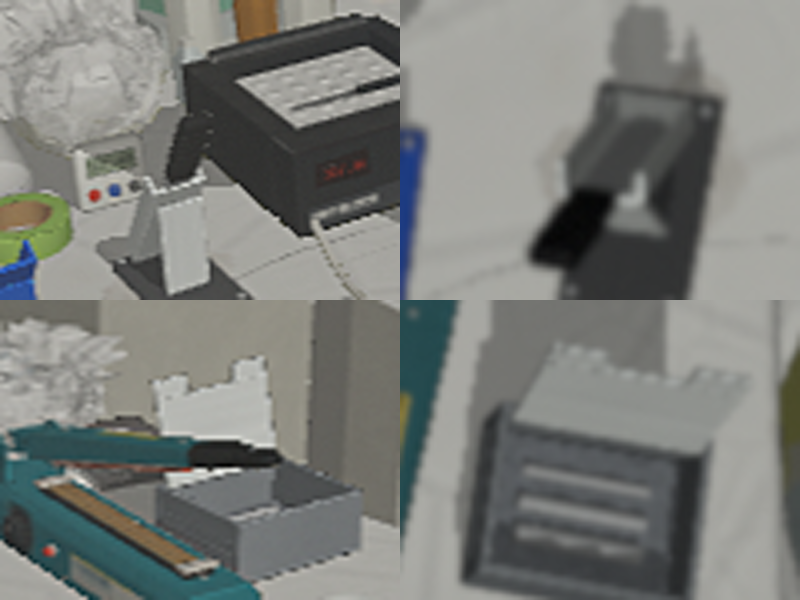

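The picture shows the cover standing upright (scene crop at about (215,430), top crop at about (640,400)). The blade is lying in the channel as before. The bottle and beaker areas are unchanged, so I'm handing in.

```bash
python3 -c "
from plant import robot
print(robot.close_job())"
```

```text
the job is handed in; nothing more can be done
None
```

The job is done and handed in at about 36 s. I took the blade from the grey rest and levered the cover up through the notch. I then swung the cover open, put the blade back tip down in its channel and let go.

**Last checks**
- **Cover:** it stands open at about 100°, judged from the edge positions in the two cameras. Single-view estimates ranged from 94° to 105°.
- **Blade:** almost no pixels around the rest changed from before the job (0 in the top view, 17 in the scene view). It seated at the same height as at the start.
- **Bottle and beaker:** almost no pixels changed around them (0 to 9). The network's one beaker hit in the scene view was wrong: it landed on the bottle. I relied on the picture comparison there.
- **Gripper:** it is open and clear of everything.

**What disagreed**
- **Finger height:** the fingers in the picture ended about 35 mm above the reported TCP. My first grasp closed on nothing because of this. I allowed for the offset in the later moves.
- **Force on the blade:** seating it briefly pressed it on the foot stop with about 25 N. I backed off before releasing.

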